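# Sort the evaporator fittings after a run

## Robot

A 6-joint arm with a two-finger parallel gripper is mounted at the origin on the work surface. World frame = base frame: x ahead of the robot, y to its left, z up, the work surface at z = 0. Lengths are in mm, angles in rad, forces in N, time in s.
With the tool pointing down it reaches from about 300 to 875 mm from the base axis. Payload 6.4 kg.
Tool frame: the origin (TCP) lies at the centre of the arm's flange, where the gripper is bolted on; the fingertips stand 166 mm ahead of it and the grasp point (between the pads) lies bot.pinch_z ahead of it (bot.pinch_z is the distance from the TCP to the grasp point, in mm); z points along the fingers, y is the line along which they close (so a half turn about z gives the same grasp; the last joint's range is limited). The gripper opens to 88 mm and grips with 3 to 60 N. Pads are 18 mm wide; open, the fingers measure 123 mm over their backs; the gripper's body (75 mm by 187 mm) begins 45 mm behind the grasp point.
Start: joints at [0.924, 0.181, 1.607, -0, 1.354, -0.206], TCP at [245.323, 520.057, 404.714] pointing down, gripper open.
Joint ranges: [-2.99, 2.99], [-0.89, 2.07], [0.3, 2.58], [-1.14, 4.28], [0, 2.63], [-3.12, 3.12]. Speed limits (rad/s): [2.57, 2.57, 3.01, 3.14, 3.14, 3.14].

## Interface

Orientations are given as a 3x3 rotation matrix whose columns are the frame's x, y, z axes.
In Python, from rig import bot gives the robot as it stands.
- The arm moves only by the tool step_arm, never from a script. Its argument "motion" is text: rows parted by semicolons, each of 7 numbers parted by spaces: the shift along the tool's x, y, z in cm, then the turn, a rotation vector about the tool's x, y, z in degrees, then the closure, from -1 (fully open) to 1 (shut). In form: tx ty tz ax ay az claw; .... A call has exactly 10 rows; each row is the pose to reach, as a shift and turn from the pose commanded when the call began, along the tool's axes at that moment; what a row does not reach only later rows make up. A row lasts 1/12 s, in which the tool goes at most 41.7 mm and 7.16 degrees, less where a joint would pass 70% of its speed; a pose out of reach is approached as far as the arm can. A call with a gripper value outside its range is refused whole. The fingers move at their own pace and stop on an object; "force" is the grip in N (left out, the last holds). Time passes only in rows, so rows that repeat a pose let the fingers close, or fill a call up. It gives the time, the measured TCP pose, the force, the opening and the grip force at its end, in the units of the state.
- bot.get_state(): the state, without advancing time (a new reading comes with each control period).
- bot.grab_frame(name): name is "scene" or "top"; returns (picture, depth): 384x512x3 uint8, blue, green, red; 384x512 float32, mm along the optical axis (not along the pixel's ray), 0 where there is no reading.
- bot.camera_info(name): a dict with "intrinsics" (3x3 intrinsics, pixels), "R" (3x3) and "t" (3): a world point X has camera coordinates R X + t. Camera axes: x right, y down, z forward; pixel columns grow to the right and rows downward; lengths in mm; the calibration is good to about 2 mm. A picture is of the moment at which its call begins. camera_info takes no time and is no camera call.
- bot.finish_job(): hands the job in; it is judged then, once.
Trained networks look in the newest picture that a camera, given by its name, has taken for a name from the list of things; names that differ only in an ending like _2 or _b are one class to them, and where a whole thing is asked for, a point or a joint stands for the part that bears it (a point fixed in the world has none). Each returns a list of dicts, best first, with "score" (0 to 1); they miss things now and then, are a little off and sometimes report something else, mostly with a low value. They report only what shows in the picture. A call takes as long as a camera call.
- bot.spot_in(camera, name): "bbox" ([left, top, right, bottom] in pixels, round what is visible of it).
- bot.trace(camera, name): "pixels" (384x512 bool, what is visible of it) and "bbox" ([left, top, right, bottom] in pixels, round what is visible of it).
- bot.pinpoint(camera, name): "xy" ([column, row] in pixels: a listed point, or the origin of a listed thing).
The state is a dict: "time": time; "joint_pos": joint angles; "dq": joint speeds; "joint_efforts": joint torques, N m; "position": TCP position; "eef_rot": TCP orientation; "force": force on the tool from outside, world axes, zero at the start; "torque": the same for the moment, N m; "opening": opening from 0.0 (shut) to 1.0 (fully open); "grip_force": force on a finger pad.
Only numpy, scipy, OpenCV 4.12 (cv2) and the standard library are available. Lean on these libraries where they do the work, as an engineer would, in place of code of your own. Each camera call takes 0.05 s, during which the arm holds its last target. There are 200 camera calls.

## Task

Put away the loose fittings left in front of the robot: the two glass stoppers go in the blue tray and the two red clips in the white tray, one to each bay, and the metal boss head goes in the yellow tray. Stand the stoppers on their flat heads and lay the clips and the boss head flat on the tray floor, as they lie now; set the glass down gently, do not drop it. Leave the amber vial and the round flask where they are.

Things in the scene. Friction and masses are not known exactly. Their poses are not given: they have to be found in the camera images.
- stopper_a: glass stopper standing on its flat green-tinted round head, loose, 50 g, twin of stopper_b. Head: disc 36 mm in diameter, 10 mm thick; neck 19 mm in diameter up to 16 mm; above it the pale frosted joint, a slight cone, 29 mm in diameter at 16 mm height, 26 mm at the top, 46 mm high in all: grip it there. Origin: centre of the underside of the head; z up, round about z
- stopper_b: glass stopper standing on its flat green-tinted round head, loose, 50 g, twin of stopper_a. Head: disc 36 mm in diameter, 10 mm thick; neck 19 mm in diameter up to 16 mm; above it the pale frosted joint, a slight cone, 29 mm in diameter at 16 mm height, 26 mm at the top, 46 mm high in all: grip it there. Origin: centre of the underside of the head; z up, round about z
- clip_a: red plastic joint clip, rigid C-shaped ring lying flat, loose, 20 g, twin of clip_b. 42 mm across x over two flat flanks (20 mm long in y, centred on the origin), about 42 mm along y, 16 mm high; the C opens to +y. Origin: middle of the underside; z up. Grip it across x, which starts within 30 degrees of world x
- clip_b: red plastic joint clip, rigid C-shaped ring lying flat, loose, 20 g, twin of clip_a. 42 mm across x over two flat flanks (20 mm long in y, centred on the origin), about 42 mm along y, 16 mm high; the C opens to +y. Origin: middle of the underside; z up. Grip it across x, which starts within 30 degrees of world x
- boss_head: boss head (rod clamp) of grey cast metal lying on the bench, loose, about 150 g: a block 28 mm (x) by 40 mm (y) by 26 mm high, with a dark round screw head (18 mm diameter) at each end, 60 mm over all along y. Origin: middle of the block's underside; z up. Grip it across x, which starts within 30 degrees of world x
- glass_tray: blue tray for the glass stoppers, fixed, 145 (x) by 156 mm (y) outside, x within 6 degrees of world x, 18 mm high, walls and floor 4 mm thick. Origin: centre of the underside, so the inner floor is at z = +4 mm. A wall 4 mm thick, rim-high, along x at y = 0 parts it into two bays, each 137 mm (x) by 72 mm (y), centred at y = +38 mm and y = -38 mm
- clip_tray: white tray for the red clips, fixed, 145 (x) by 156 mm (y) outside, x within 6 degrees of world x, 18 mm high, walls and floor 4 mm thick. Origin: centre of the underside, so the inner floor is at z = +4 mm. A wall 4 mm thick, rim-high, along x at y = 0 parts it into two bays, each 137 mm (x) by 72 mm (y), centred at y = +38 mm and y = -38 mm
- metal_tray: yellow tray for the boss head, fixed, 145 (x) by 156 mm (y) outside, x within 6 degrees of world x, 18 mm high, walls and floor 4 mm thick. Origin: centre of the underside, so the inner floor is at z = +4 mm; one undivided space of 137 by 148 mm inside
- vial: amber glass vial with a yellow cap, standing among the fittings, loose, 28 mm in diameter, 45 mm high; not to be disturbed. Origin: centre of the underside, z up
- flask: pale round-bottomed flask fixed in a cork ring (ring 80 mm in diameter at the foot), 118 mm high, standing loose to one side of the trays; not to be disturbed. Origin: centre of the underside, z up

How it is judged (in metres and radians):
At the end, for the whole second after the job is handed in: Stoppers upright in the blue tray and clips flat in the white tray, one per bay; boss head flat in the yellow tray; each within 0.2 rad and its origin under 8 mm above the inner floor; all released and at rest; vial and flask upright within 30 mm of their start (x of stopper_a in the frame of glass_tray between -0.066 and 0.066 m and y of stopper_a in the frame of glass_tray between -0.074 and 0.074 m and z of stopper_a in the frame of glass_tray between 0 and 0.012 m and angle between each of stopper_a, stopper_b, clip_a, clip_b, boss_head's own z axis and vertical below 0.2 rad and x of stopper_b in the frame of glass_tray between -0.066 and 0.066 m and y of stopper_b in the frame of glass_tray between -0.074 and 0.074 m and z of stopper_b in the frame of glass_tray between 0 and 0.012 m and ((y of stopper_a in the frame of glass_tray above 0.005 m and y of stopper_b in the frame of glass_tray below -0.005 m) or (y of stopper_a in the frame of glass_tray below -0.005 m and y of stopper_b in the frame of glass_tray above 0.005 m)) and x of clip_a in the frame of clip_tray between -0.066 and 0.066 m and y of clip_a in the frame of clip_tray between -0.074 and 0.074 m and z of clip_a in the frame of clip_tray between 0 and 0.012 m and x of clip_b in the frame of clip_tray between -0.066 and 0.066 m and y of clip_b in the frame of clip_tray between -0.074 and 0.074 m and z of clip_b in the frame of clip_tray between 0 and 0.012 m and ((y of clip_a in the frame of clip_tray above 0.005 m and y of clip_b in the frame of clip_tray below -0.005 m) or (y of clip_a in the frame of clip_tray below -0.005 m and y of clip_b in the frame of clip_tray above 0.005 m)) and x of boss_head in the frame of metal_tray between -0.066 and 0.066 m and y of boss_head in the frame of metal_tray between -0.074 and 0.074 m and z of boss_head in the frame of metal_tray between 0 and 0.012 m and linear speed of each of stopper_a, stopper_b, clip_a, clip_b, boss_head below 0.02 m/s and angular speed of each of stopper_a, stopper_b, clip_a, clip_b, boss_head below 0.3 rad/s and distance of each of vial, flask from where it was at the start of the episode below 0.03 m and angle between each of vial, flask's own z axis and vertical below 0.3 rad); the robot touches nothing.
It fails at once if a glass stopper is dropped (moves faster than 0.7 m/s, a fall of about 25 mm, with no finger on it) ((contact force between stopper_a and the fingers below 0.05 N and linear speed of stopper_a above 0.7 m/s) or (contact force between stopper_b and the fingers below 0.05 N and linear speed of stopper_b above 0.7 m/s)).
It fails at once if the vial or the flask is moved by more than 30 mm or tipped over (distance of any of vial, flask from where it was at the start of the episode above 0.03 m or angle between any of vial, flask's own z axis and vertical above 0.5 rad).
It also fails if it takes over 120 s, if anything falls off the work surface, if the arm or the gripper's body presses on something with over 40 N, if the wrist force passes 120 N, or if a joint passes its speed limit or range.

## Working session

There is one attempt and no reset: what is moved stays moved. The work goes in short steps, Python scripts to look and compute and a tool call to move; the robot and the scene stay as the last step left them, time stands still between calls to the robot, and variables do not carry over. Pictures are saved under pics/ and viewed, at most 14 in all, crops included, and the job is handed in when it is done.

Besides the shell and the picture viewer there is one more tool, called after "Emit:" in YAML: its name, and indented under it one key for each argument. step_arm: Moves the arm, as the interface text tells. Its arguments: {"type":"object","properties":{"motion":{"type":"string"},"force":{"type":"number"}},"required":["motion"]}

```bash
ls; mkdir -p pics; python3 - <<'E'
from rig import bot
import cv2, numpy as np
print(bot.pinch_z, bot.get_state())
fr={}
for n in("scene","top"):
    p,d=bot.grab_frame(n); cv2.imwrite(f"pics/{n}0.png",p); np.save(f"{n}0.npy",d)
    c=bot.camera_info(n); print(n,c, 'campos',-c["R"].T@c["t"])
a=cv2.imread("pics/scene0.png");b=cv2.imread("pics/top0.png")
E
```

```text
pics
147.29999999999998 {'time': 0.0, 'joint_pos': array([ 9.23682559e-01,  1.81558187e-01,  1.60799938e+00, -3.30548933e-06,
        1.35380723e+00, -2.06296598e-01]), 'dq': array([ 0.00118758,  0.00227824, -0.00091022,  0.00037557,  0.00055312,
       -0.00111765]), 'joint_efforts': array([-8.43785292e-04, -4.33885932e+01, -3.41840494e+01,  7.00506871e-02,
        3.87509074e-02, -9.02702868e-05]), 'position': array([245.16834568, 519.83525132, 403.80441281]), 'eef_rot': array([[-9.04403409e-01,  4.26677088e-01, -1.06582375e-03],
       [ 4.26678267e-01,  9.04402373e-01, -1.41580804e-03],
       [ 3.59840673e-04, -1.73522545e-03, -9.99998430e-01]]), 'force': array([-0.65776172, -0.41018829,  0.39846784]), 'torque': array([0.02992482, 0.00450234, 0.03788299]), 'grip_force': 0.0, 'opening': 0.9989717149896888}
scene {'intrinsics': array([[414.52095767,   0.        , 254.68668648],
       [  0.        , 414.52095767, 191.59455291],
       [  0.        ,   0.        ,   1.        ]]), 'R': array([[ 0.19665082,  0.98040653,  0.01146673],
       [ 0.8218093 , -0.1584382 , -0.54729042],
       [-0.53475034,  0.11704858, -0.83686421]]), 't': array([ -99.82483556, -442.27167678, 1368.23728477])} campos [1114.75896483 -132.35403019  904.12242663]
top {'intrinsics': array([[416.72785714,   0.        , 256.03492456],
       [  0.        , 416.72785714, 193.23936982],
       [  0.        ,   0.        ,   1.        ]]), 'R': array([[ 0.01489907, -0.9998365 , -0.01024693],
       [-0.98754012, -0.01310865, -0.15682054],
       [ 0.15666058,  0.01245573, -0.98757396]]), 't': array([   1.71619314,  540.43564464, 1100.74905514])} campos [ 361.23232465   -4.910344   1171.84009568]
```

View pics/scene0.png

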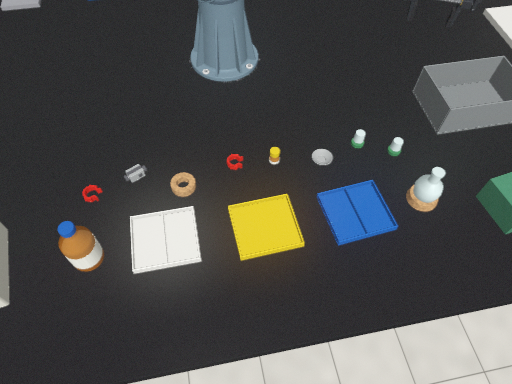

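View pics/top0.png

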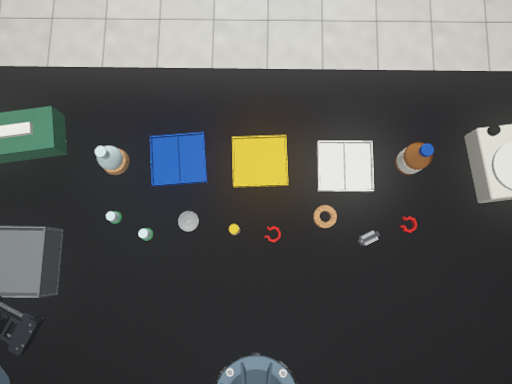

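```bash
cat > h.py <<'E'
from rig import bot
import numpy as np, cv2
def cam(n):
    c=bot.camera_info(n); return c["intrinsics"],c["R"],c["t"]
def proj(n,X):
    K,R,t=cam(n); p=(K@(R@np.atleast_2d(X).T+t[:,None])); return (p[:2]/p[2]).T
def world(n,uv,d):
    K,R,t=cam(n); uv=np.atleast_2d(uv).astype(float); d=np.atleast_1d(d)
    r=np.linalg.inv(K)@np.c_[uv,np.ones(len(uv))].T
    return (R.T@(r*d-t[:,None])).T
def atz(n,uv,z):
    K,R,t=cam(n); r=R.T@np.linalg.inv(K)@np.array([*uv,1.]); o=-R.T@t
    return o+r*(z-o[2])/r[2]
def cloud(n,mask,depth):
    v,u=np.nonzero(mask&(depth>0)); return world(n,np.c_[u,v],depth[v,u])
E
python3 - <<'E'
from h import *
D={}
for n in("top","scene"):
    D[n]=bot.grab_frame(n)
    for k in("stopper_a","clip_a","boss_head","vial","flask","glass_tray","clip_tray","metal_tray"):
        for r in bot.trace(n,k):
            if r["score"]<.3: continue
            P=cloud(n,r["pixels"],D[n][1])
            if len(P)<5: continue
            z=np.percentile(P[:,2],[5,50,95]); top=P[P[:,2]>z[2]-6]
            lo,hi=np.percentile(P[:,:2],[3,97],axis=0)
            rc=cv2.minAreaRect(top[:,:2].astype(np.float32))
            print(n,k,round(r["score"],2),len(P),np.array(r["bbox"]).round(),"z",z.round(),"box",lo.round(),hi.round(),"top med",np.median(top,0).round(), "rect",np.round(rc[0]),np.round(rc[1]),round(rc[2]))
E
```

```text
top stopper_a 0.69 180 [105. 210. 120. 224.] z [ 1. 31. 49.] box [456. 387.] [490. 420.] top med [472. 403.  47.] rect [472. 404.] [23. 24.] 3
top stopper_a 0.69 216 [358. 233. 382. 243.] z [ 3. 25. 29.] box [ 407. -330.] [ 443. -277.] top med [ 424. -303.   26.] rect [ 426. -306.] [28. 48.] 24
top stopper_a 0.68 160 [138. 228. 151. 243.] z [ 5. 41. 50.] box [410. 297.] [443. 324.] top med [427. 312.  46.] rect [426. 312.] [24. 25.] 1
top clip_a 0.41 125 [398. 214. 415. 236.] z [ 1. 14. 19.] box [ 443. -434.] [ 484. -395.] top med [ 459. -415.   15.] rect [ 463. -414.] [40. 41.] 80
top boss_head 0.49 208 [359. 233. 380. 244.] z [10. 25. 29.] box [ 407. -327.] [ 442. -277.] top med [ 424. -303.   26.] rect [ 426. -304.] [27. 52.] 22
top vial 0.44 79 [228. 225. 239. 236.] z [15. 45. 49.] box [430.  55.] [452.  78.] top med [441.  68.  45.] rect [441.  67.] [22. 22.] 3
top flask 0.94 754 [ 94. 145. 131. 175.] z [  8.  67. 119.] box [599. 381.] [659. 438.] top med [634. 416. 118.] rect [634. 417.] [29. 29.] 21
top flask 0.43 2889 [315. 139. 374. 193.] z [-0.  4. 17.] box [ 556. -318.] [ 
[... 1749 characters left out ...]
.] z [ 5. 33. 47.] box [437.  52.] [460.  77.] top med [449.  66.  45.] rect [448.  64.] [24. 24.] 7
scene flask 0.94 1089 [408. 166. 443. 211.] z [  6.  58. 117.] box [616. 377.] [674. 432.] top med [640. 411. 117.] rect [640. 411.] [27. 26.] 12
scene glass_tray 0.6 3327 [318. 180. 394. 247.] z [ 1.  5. 18.] box [577. 154.] [719. 306.] top med [656. 229.  16.] rect [647. 230.] [147. 158.] 5
scene clip_tray 0.91 3791 [130. 205. 200. 272.] z [ 2.  5. 19.] box [ 563. -320.] [ 704. -173.] top med [ 642. -247.   18.] rect [ 632. -246.] [147. 157.] 0
scene metal_tray 0.68 3503 [229. 196. 302. 258.] z [ 2.  5. 18.] box [574. -76.] [716.  71.] top med [659.  -3.  17.] rect [644.  -3.] [147. 156.] 3
```

Scene: stoppers are at scene px (358,139) and (396,147), clips at (92,193) and (235,161), boss head at (136,173), vial at (274,155). The cork ring and dish are decoys. The trays from left to right in the scene view are white, yellow, blue. Next come the orientations, found by fitting both views.

```bash
python3 - <<'E'
from h import *
g=np.arange(-26,27,1.5)
def model(kind):
    X,Y=np.meshgrid(g,g)
    if kind=="clip":
        r=np.hypot(X,Y); m=(abs(X)<21)&(r<23)&(r>14)&~((Y>0)&(abs(X)<10)); h=16
    return np.c_[X[m],Y[m]]
tiles=[]
im={n:cv2.imread(f"pics/{n}0.png") for n in("top","scene")}
for name,c0 in(("clip1",(465,-417)),("clip2",(435,-40)),("boss",(428,-304))):
    for n in("top","scene"):
        p=im[n].astype(int); d=np.load(f"{n}0.npy")
        v,u=np.mgrid[:384,:512]; W=world(n,np.c_[u.ravel(),v.ravel()],d.ravel()).reshape(384,512,3)
        near=np.hypot(W[...,0]-c0[0],W[...,1]-c0[1])<45
        if name=="boss": m=near&(W[...,2]>8); 
        else: m=near&(p[...,2]>90)&(p[...,1]<60)
        P=W[m]
        if name=="boss":
            ev,V=np.linalg.eigh(np.cov(P[:,:2].T)); y=V[:,1]*np.sign(V[1,1])
            rc=cv2.minAreaRect(P[:,:2].astype(np.float32))
            print(name,n,np.round(rc[0]),np.round(rc[1]),"psi",np.degrees(np.arctan2(-y[0],y[1])).round(1),"ztop",np.percentile(P[:,2],90).round(1))
        else:
            T=P[P[:,2]>9][:,:2]
            c=np.array(cv2.minAreaRect(T.astype(np.float32))[0]); o=c-T.mean(0)
            print(name,n,len(T),c.round(),"gapdir psi",np.degrees(np.arctan2(-o[0],o[1])).round(),"rect",np.round(cv2.minAreaRect(T.astype(np.float32))[1:][0]),cv2.minAreaRect(T.astype(np.float32))[2].__round__(),"ztop",np.percentile(P[:,2],90).round(1))
        uv=proj(n,np.array([[*c0,10]]))[0].astype(int)
        t=im[n][uv[1]-16:uv[1]+16,uv[0]-16:uv[0]+16]
        tiles.append(cv2.resize(t,(250,250),interpolation=cv2.INTER_CUBIC))
cv2.imwrite("pics/m1.png",np.vstack([np.hstack(tiles[0::2]),np.hstack(tiles[1::2])]))
E
```

```text
clip1 top 94 [ 464. -416.] gapdir psi -49.0 rect [42. 42.] 70 ztop 16.8
clip1 scene 131 [ 468. -418.] gapdir psi -20.0 rect [43. 41.] 80 ztop 17.3
clip2 top 37 [431. -41.] gapdir psi -42.0 rect [36. 43.] 61 ztop 16.7
clip2 scene 105 [436. -41.] gapdir psi 32.0 rect [41. 43.] 81 ztop 16.9
boss top [ 423. -302.] [28. 60.] psi 25.8 ztop 28.1
boss scene [ 430. -306.] [31. 60.] psi 24.9 ztop 28.6
```

View pics/m1.png

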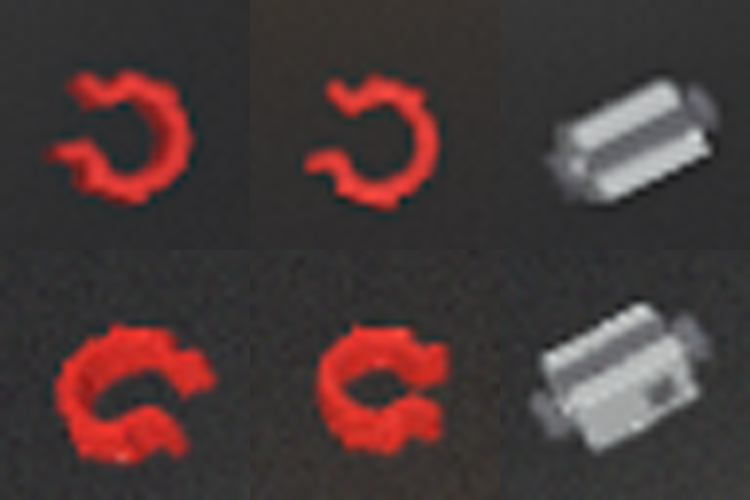

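The top row shows clip gaps facing left (+y) and tilted slightly toward +x, so ψ is about -15 to -20°. The boss ψ is about +25°. I'll start with the far stopper, using the mean of the two views: (475,401).

Emit:
step_arm:
  motion: "-3.2 -0.1 1.8 0 0 0 -1; -6.5 -0.2 3.6 0 0 0 -1; -9.7 -0.4 5.4 0 0 0 -1; -13 -0.5 7.2 0 0 0 -1; -16.2 -0.6 9 0 0 0 -1; -19.5 -0.7 10.8 0 0 0 -1; -22.7 -0.8 12.6 0 0 0 -1; -25.9 -0.95 14.4 0 0 0 -1; -25.9 -0.95 14.4 0 0 0 -1; -25.9 -0.95 14.4 0 0 0 -1"
  force: 15

```text
time: 1.83
position: [476.5, 399.6, 259.1]
eef_rot: [[-0.903, 0.43, -0.003], [0.43, 0.903, -0.001], [0.002, -0.002, -1.0]]
force: [-0.3, 0.5, -0.1]
opening: 0.999
grip_force: 0.0
```

```bash
cat >> h.py <<'E'
def st():
    s=bot.get_state(); R=s["eef_rot"]
    print("t",round(s["time"],2),"pos",s["position"].round(1),"head",np.degrees(np.arctan2(R[1,1],R[0,1])).round(1),"zdn",R[:,2].round(3),"F",s["force"].round(1),"open",round(s["opening"]*88,1),"grip",round(s["grip_force"],1)); return s
def go(x,y,z,head=None):
    s=st(); R=s["eef_rot"]; d=R.T@(np.array([x,y,z])-s["position"])/10
    h=np.degrees(np.arctan2(R[1,1],R[0,1])); a=0 if head is None else (h-head+90)%180-90
    print("shift cm",d.round(2),"len",np.linalg.norm(d).round(1),"az",round(a,1),"q",s["joint_pos"].round(2))
E
python3 - <<'E'
from h import *
from scipy.optimize import minimize
go(475,401,181)
D={}
# colour/silhouette fit of clips in both views
X,Y=np.meshgrid(np.arange(-22,22.1,1),np.arange(-22,22.1,1)); r=np.hypot(X,Y)
m=((r<21.5)&(r>14)&~((Y>6)&(abs(X)<10)))|((abs(X)<16)&(abs(X)>10)&(Y>10)&(Y<21))
M=np.vstack([np.c_[X[m],Y[m],np.full(m.sum(),z)] for z in(0,4,8,12,16)])
for name,c0 in(("clip1",(465,-417)),("clip2",(435,-40))):
  for n in("top","scene"):
    p=cv2.imread(f"pics/{n}0.png").astype(int); red=((p[...,2]>80)&(p[...,1]<70)&(p[...,0]<80)).astype(np.uint8)
    uv0=proj(n,[[*c0,8]])[0].astype(int)-20
    S=8; crop=cv2.resize(red[uv0[1]:uv0[1]+40,uv0[0]:uv0[0]+40]*255,None,fx=S,fy=S,interpolation=cv2.INTER_LINEAR)>127
    def iou(q):
        a=np.radians(q[2]); W=M.copy(); W[:,0]=q[0]+M[:,0]*np.cos(a)-M[:,1]*np.sin(a); W[:,1]=q[1]+M[:,0]*np.sin(a)+M[:,1]*np.cos(a)
        t=((proj(n,W)-uv0+.5)*S).astype(int).clip(0,40*S-1); I=np.zeros((40*S,40*S),np.uint8); I[t[:,1],t[:,0]]=1; I=cv2.dilate(I,np.ones((5,5)))>0
        return -(I&crop).sum()/(I|crop).sum()
    best=min((minimize(iou,[c0[0]+dx,c0[1],a],method="Nelder-Mead",options=dict(initial_simplex=np.array([[c0[0]+dx,c0[1],a],[c0[0]+dx+5,c0[1],a],[c0[0]+dx,c0[1]+5,a],[c0[0]+dx,c0[1],a+8]]),maxiter=80)) for a in(-30,-15,0,15) for dx in(-3,3)),key=lambda b:b.fun)
    print(name,n,best.x.round(1),round(-best.fun,2))
for k,n0 in(("glass_tray","top"),("clip_tray","top"),("metal_tray","top")):
    pass
E
```

```text
t 1.83 pos [476.5 399.6 259.1] head 64.6 zdn [-0.003 -0.001 -1.   ] F [-0.3  0.5 -0.1] open 87.9 grip 0.0
shift cm [0.18 0.08 7.81] len 7.8 az 0 q [ 0.51  0.44  1.59  0.    1.11 -0.62]
clip1 top [ 464.7 -415.5  -19.8] 0.85
clip1 scene [ 467.2 -419.6  -17.5] 0.88Traceback (most recent call last):
  File "<stdin>", line 18, in <module>
  File "<stdin>", line 18, in <genexpr>
    res = _minimize_neldermead(fun, x0, args, callback, bounds=bounds,
                               **options)
    fxcc = func(xcc)
    fx = function(np.copy(x), *(wrapper_args + args))
  File "<stdin>", line 16, in iou
  File "h.py", line 6, in proj
    K,R,t=cam(n); p=(K@(R@np.atleast_2d(X).T+t[:,None])); return (p[:2]/p[2]).T
          ~~~^^^
  File "h.py", line 4, in cam
    c=bot.camera_info(n); return c["intrinsics"],c["R"],c["t"]
ValueError: time passes only in moves, steps and waits
```

Emit:
step_arm:
  motion: "0.1 0.1 2.5 0 0 0 -1; 0.1 0.1 5 0 0 0 -1; 0.1 0.1 7 0 0 0 -1; 0.1 0.1 7.8 0 0 0 -1; 0.1 0.1 7.8 0 0 0 -1; 0.1 0.1 7.8 0 0 0 0.3; 0.1 0.1 7.8 0 0 0 1; 0.1 0.1 7.8 0 0 0 1; 0.1 0.1 7.8 0 0 0 1; 0.1 0.1 7.8 0 0 0 1"
  force: 15

```text
time: 2.67
position: [475.4, 402.5, 183.8]
eef_rot: [[-0.904, 0.427, 0.001], [0.427, 0.904, 0.001], [-0.001, 0.001, -1.0]]
force: [-0.7, 0.6, -0.5]
opening: 0.645
grip_force: 0.0
```

```bash
sed -i 's/^def cam(n):/import functools\n@functools.cache\ndef cam(n):/' h.py; python3 - <<'E'
from h import *
go(641,270,240,4)
from scipy.optimize import minimize
X,Y=np.meshgrid(np.arange(-22,22.1,1),np.arange(-22,22.1,1)); r=np.hypot(X,Y)
m=((r<21.5)&(r>14)&~((Y>6)&(abs(X)<10)))|((abs(X)<16)&(abs(X)>10)&(Y>10)&(Y<21))
M=np.vstack([np.c_[X[m],Y[m],np.full(m.sum(),z)] for z in(0,4,8,12,16)])
for name,c0 in(("clip2",(435,-40)),):
  for n in("top","scene"):
    p=cv2.imread(f"pics/{n}0.png").astype(int); red=((p[...,2]>80)&(p[...,1]<70)&(p[...,0]<80)).astype(np.uint8)
    uv0=proj(n,[[*c0,8]])[0].astype(int)-20
    S=8; crop=cv2.resize(red[uv0[1]:uv0[1]+40,uv0[0]:uv0[0]+40]*255,None,fx=S,fy=S,interpolation=cv2.INTER_LINEAR)>127
    def iou(q):
        a=np.radians(q[2]); W=M.copy(); W[:,0]=q[0]+M[:,0]*np.cos(a)-M[:,1]*np.sin(a); W[:,1]=q[1]+M[:,0]*np.sin(a)+M[:,1]*np.cos(a)
        t=((proj(n,W)-uv0+.5)*S).astype(int).clip(0,40*S-1); I=np.zeros((40*S,40*S),np.uint8); I[t[:,1],t[:,0]]=1; I=cv2.dilate(I,np.ones((5,5)))>0
        return -(I&crop).sum()/(I|crop).sum()
    best=min((minimize(iou,[c0[0]+dx,c0[1],a],method="Nelder-Mead",options=dict(initial_simplex=np.array([[c0[0]+dx,c0[1],a],[c0[0]+dx+5,c0[1],a],[c0[0]+dx,c0[1]+5,a],[c0[0]+dx,c0[1],a+8]]),maxiter=80)) for a in(-30,-15,0,15) for dx in(-3,3)),key=lambda b:b.fun)
    print(name,n,best.x.round(1),round(-best.fun,2))
E
```

```text
t 2.67 pos [475.4 402.5 183.8] head 64.7 zdn [ 0.001  0.001 -1.   ] F [-0.7  0.6 -0.5] open 56.8 grip 0.0
shift cm [-20.64  -4.91  -5.61] len 21.9 az 60.7 q [ 0.51  0.55  1.6  -0.    0.98 -0.62]
clip2 top [432.9 -38.5 -15. ] 0.8
clip2 scene [436.1 -42.2 -13.2] 0.87
```

Emit:
step_arm:
  motion: "0 0 0 0 0 0 1; 0 0 0 0 0 0 1; 0 0 0 0 0 0 1; 0 0 0 0 0 0 1; 0 0 0 0 0 0 1; 0 0 0 0 0 0 1; 0 0 0 0 0 0 1; 0 0 0 0 0 0 1; 0 0 -0.8 0 0 0 1; 0 0 -2 0 0 0 1"
  force: 15

```text
time: 3.5
position: [474.4, 401.9, 202.0]
eef_rot: [[-0.904, 0.427, -0.003], [0.427, 0.904, -0.002], [0.002, -0.003, -1.0]]
force: [-1.1, -0.3, -0.2]
opening: 0.316
grip_force: 15.0
```

```bash
python3 - <<'E'
from h import *
go(641,270,240,4)
p,d=bot.grab_frame("scene"); u,v=proj("scene",[[475,401,50]])[0].astype(int)
cv2.imwrite("pics/g1.png",cv2.resize(p[v-50:v+50,u-60:u+60],None,fx=5,fy=5,interpolation=cv2.INTER_CUBIC))
E
```

```text
t 3.5 pos [474.4 401.9 202. ] head 64.7 zdn [-0.003 -0.002 -1.   ] F [-1.1 -0.3 -0.2] open 27.8 grip 15.0
shift cm [-20.69  -4.83  -3.83] len 21.6 az 60.7 q [ 0.51  0.53  1.6   0.    1.02 -0.62]
```

View pics/g1.png

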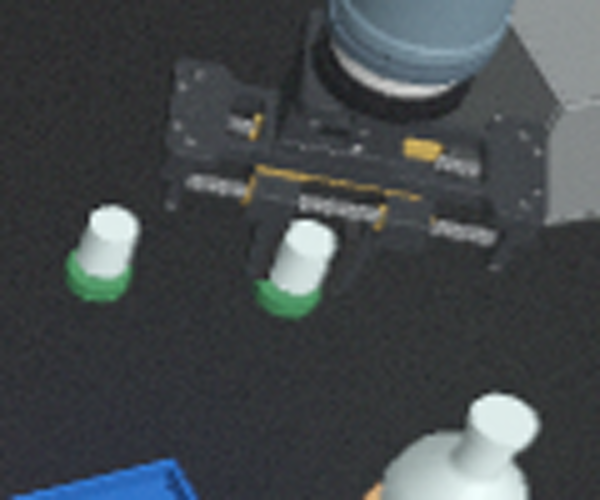

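Stopper gripped (27.8 mm, 15 N). It sits at the mean of the two views, so averaging works. Now carrying it to the blue tray's far bay.

Emit:
step_arm:
  motion: "-0.7 -0.2 -2 0 0 6 1; -2.5 -0.6 -3.8 0 0 13 1; -5 -1.2 -3.8 0 0 20 1; -8 -1.9 -3.8 0 0 27 1; -11 -2.6 -3.8 0 0 34 1; -14 -3.3 -3.8 0 0 41 1; -17 -4 -3.8 0 0 48 1; -19.3 -4.5 -3.8 0 0 54.5 1; -20.7 -4.8 -3.8 0 0 60.7 1; -20.7 -4.8 -3.8 0 0 60.7 1"

```text
time: 4.38
position: [644.3, 268.1, 242.0]
eef_rot: [[-0.063, 0.998, 0.003], [0.998, 0.063, -0.0], [-0.0, 0.003, -1.0]]
force: [-0.1, 0.8, 0.5]
opening: 0.316
grip_force: 15.0
```

```bash
python3 - <<'E'
from h import *
go(641,270,187,4)
# tray poses from both views (rect of rim)
for n in("top","scene"):
    d=np.load(f"{n}0.npy"); 
    for k in("clip_tray","metal_tray"):
        bot.grab_frame(n); r=bot.trace(n,k)
        for q in r[:1]:
            P=cloud(n,q["pixels"],d); T=P[(P[:,2]>13)&(P[:,2]<22)]; rc=cv2.minAreaRect(T[:,:2].astype(np.float32)); print(n,k,np.round(rc[0]),np.round(rc[1]),round(rc[2],1))
E
```

```text
t 4.38 pos [644.3 268.1 242. ] head 3.6 zdn [ 0.003 -0.    -1.   ] F [-0.1  0.8  0.5] open 27.8 grip 15.0
shift cm [ 0.22 -0.34  5.5 ] len 5.5 az -0.4 q [ 0.22  0.61  1.38 -0.    1.15  0.16]
top clip_tray [ 628. -243.] [157. 146.] 90.0
top metal_tray [640.   0.] [146. 156.] 2.6
scene clip_tray [ 632. -246.] [148. 156.] 0.3
scene metal_tray [644.  -3.] [148. 156.] 2.8
```

Emit:
step_arm:
  motion: "0.2 -0.3 1.5 0 0 0 1; 0.2 -0.3 3 0 0 0 1; 0.2 -0.3 4 0 0 0 1; 0.2 -0.3 4.8 0 0 0 1; 0.2 -0.3 5.3 0 0 0 1; 0.2 -0.3 5.4 0 0 0 1; 0.2 -0.3 5.4 0 0 0 1; 0.2 -0.3 5.4 0 0 0 1; 0.2 -0.3 5.4 0 0 0 0.2; 0.2 -0.3 5.4 0 0 0 -0.1"

```text
time: 5.62
position: [638.9, 272.3, 187.0]
eef_rot: [[-0.07, 0.998, 0.001], [0.998, 0.07, 0.0], [0.0, 0.001, -1.0]]
force: [-0.5, 0.6, -0.1]
opening: 0.441
grip_force: 0.0
```

Emit:
step_arm:
  motion: "0 0 0 0 0 0 -0.2; 0 0 0 0 0 0 -0.2; 0 0 0 0 0 0 -0.2; 0 0 0 0 0 0 -0.2; 0 0 -1 0 0 0 -0.2; 0 0 -3 0 0 0 -0.2; 0 0 -6 0 0 0 -0.2; 0 0 -8 0 0 0 -1; 0 0 -8 0 0 0 -1; 0 0 -8 0 0 0 -1"

```text
time: 6.45
position: [639.3, 272.5, 269.2]
eef_rot: [[-0.071, 0.997, 0.004], [0.998, 0.071, 0.001], [0.001, 0.004, -1.0]]
force: [-0.0, -0.0, -0.2]
opening: 0.803
grip_force: 0.0
```

```bash
python3 - <<'E'
from h import *
go(428,309.5,260,64)
p,d=bot.grab_frame("scene"); u,v=proj("scene",[[641,270,30]])[0].astype(int)
cv2.imwrite("pics/g2.png",cv2.resize(p[v-50:v+50,u-60:u+60],None,fx=4,fy=4,interpolation=cv2.INTER_CUBIC))
E
```

```text
t 6.45 pos [639.3 272.5 269.2] head 4.0 zdn [ 0.004  0.001 -1.   ] F [-0.  -0.  -0.2] open 70.7 grip 0.0
shift cm [  5.18 -20.82   0.83] len 21.5 az -60.0 q [ 0.23  0.57  1.37 -0.    1.19  0.16]
```

View pics/g2.png

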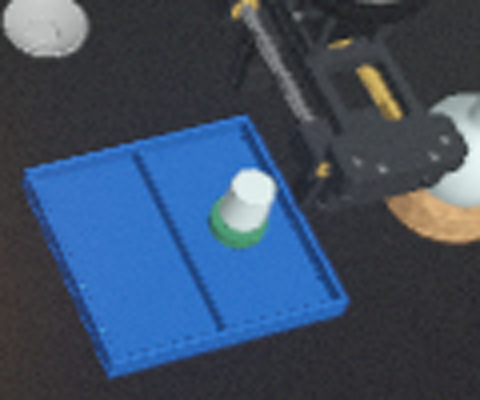

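Stopper stands in the far bay. Fetching the second stopper, keeping heading 4.

Emit:
step_arm:
  motion: "0.7 -3 0 0 0 0 -1; 1.5 -6 0 0 0 0 -1; 2.4 -9.5 0 0 0 0 -1; 3.2 -13 0.3 0 0 0 -1; 4.1 -16.5 0.6 0 0 0 -1; 4.9 -19.5 0.8 0 0 0 -1; 5.2 -20.8 2.5 0 0 0 -1; 5.2 -20.8 5 0 0 0 -1; 5.2 -20.8 7.5 0 0 0 -1; 5.2 -20.8 7.5 0 0 0 -0.3"

```text
time: 7.33
position: [424.0, 308.3, 186.2]
eef_rot: [[-0.071, 0.997, -0.01], [0.997, 0.071, -0.004], [-0.004, -0.01, -1.0]]
force: [-0.8, -0.8, -0.2]
opening: 0.947
grip_force: 0.0
```

```bash
python3 - <<'E'
from h import *
go(428,309.5,182,4)
E
```

```text
t 7.33 pos [424.  308.3 186.2] head 4.1 zdn [-0.01  -0.004 -1.   ] F [-0.8 -0.8 -0.2] open 83.3 grip 0.0
shift cm [0.09 0.41 0.42] len 0.6 az 0.1 q [ 0.4   0.38  1.86 -0.    0.91  0.33]
```

Emit:
step_arm:
  motion: "0 0 0 0 0 0 -0.3; 0 0 0 0 0 0 -0.3; 0 0 0 0 0 0 -0.2; 0 0 0 0 0 0 -0.1; 0 0 0 0 0 0 -0.1; 0 0 0 0 0 0 -0.1; 0 0 0 0 0 0 -0.1; 0 0 0 0 0 0 -0.1; 0 0 0 0 0 0 -0.1; 0 0 0 0 0 0 -0.1"

```text
time: 8.17
position: [427.5, 309.6, 191.7]
eef_rot: [[-0.071, 0.998, 0.0], [0.998, 0.071, 0.0], [0.0, 0.0, -1.0]]
force: [-0.3, 0.9, -0.7]
opening: 0.548
grip_force: 0.0
```

```bash
python3 - <<'E'
from h import *
go(428,309.5,182,4)
E
```

```text
t 8.17 pos [427.5 309.6 191.7] head 4.0 zdn [ 0.  0. -1.] F [-0.3  0.9 -0.7] open 48.2 grip 0.0
shift cm [-0.01  0.05  0.97] len 1.0 az 0.0 q [0.4  0.38 1.86 0.   0.91 0.33]
```

Emit:
step_arm:
  motion: "0 0 0.6 0 0 0 -0.1; 0 0 1 0 0 0 -0.1; 0 0 1 0 0 0 -0.1; 0 0 1 0 0 0 1; 0 0 1 0 0 0 1; 0 0 1 0 0 0 1; 0 0 1 0 0 0 1; 0 0 1 0 0 0 1; 0 0 1 0 0 0 1; 0 0 1 0 0 0 1"
  force: 15

```text
time: 9.0
position: [427.5, 309.5, 181.8]
eef_rot: [[-0.07, 0.998, 0.0], [0.998, 0.07, 0.0], [0.0, 0.0, -1.0]]
force: [-0.1, -0.6, -0.1]
opening: 0.314
grip_force: 15.0
```

```bash
python3 - <<'E'
from h import *
go(647.5,194,240,4)
E
```

```text
t 9.0 pos [427.5 309.5 181.8] head 4.0 zdn [ 0.  0. -1.] F [-0.1 -0.6 -0.1] open 27.6 grip 15.0
shift cm [-13.07  21.13  -5.82] len 25.5 az 0.0 q [0.4  0.4  1.86 0.   0.89 0.33]
```

Emit:
step_arm:
  motion: "0 0 -1.5 0 0 0 1; 0 0 -3.5 0 0 0 1; -1.2 2 -5.8 0 0 0 1; -3.3 5.3 -5.8 0 0 0 1; -5.4 8.7 -5.8 0 0 0 1; -7.4 12 -5.8 0 0 0 1; -9.5 15.3 -5.8 0 0 0 1; -11.6 18.7 -5.8 0 0 0 1; -13.1 21.1 -5.8 0 0 0 1; -13.1 21.1 -5.8 0 0 0 1"

```text
time: 9.83
position: [651.6, 190.0, 240.2]
eef_rot: [[-0.066, 0.998, 0.004], [0.998, 0.066, -0.001], [-0.001, 0.004, -1.0]]
force: [0.1, 0.2, 1.3]
opening: 0.315
grip_force: 15.0
```

Emit:
step_arm:
  motion: "0 0 1.5 0 0 0 1; 0 0 3 0 0 0 1; 0 0 4 0 0 0 1; 0 0 4.8 0 0 0 1; 0 0 5.1 0 0 0 1; 0 0 5.1 0 0 0 1; 0 0 5.1 0 0 0 1; 0 0 5.1 0 0 0 1; 0 0 5.1 0 0 0 1; 0 0 5.1 0 0 0 1"

```text
time: 10.67
position: [647.5, 193.8, 189.5]
eef_rot: [[-0.071, 0.998, 0.001], [0.998, 0.071, 0.0], [-0.0, 0.001, -1.0]]
force: [-0.4, -0.3, -1.5]
opening: 0.316
grip_force: 15.0
```

```bash
python3 - <<'E'
from h import *
go(647.5,194,186.5,4)
E
```

```text
t 10.67 pos [647.5 193.8 189.5] head 4.0 zdn [ 0.001  0.    -1.   ] F [-0.4 -0.3 -1.5] open 27.8 grip 15.0
shift cm [ 0.02 -0.    0.3 ] len 0.3 az 0.0 q [ 0.12  0.64  1.45 -0.    1.05  0.05]
```

Emit:
step_arm:
  motion: "0 0 0.2 0 0 0 1; 0 0 0.3 0 0 0 1; 0 0 0.3 0 0 0 1; 0 0 0.3 0 0 0 0.3; 0 0 0.3 0 0 0 0.1; 0 0 0.3 0 0 0 -0.1; 0 0 0.3 0 0 0 -0.2; 0 0 0.3 0 0 0 -0.2; 0 0 0.3 0 0 0 -0.2; 0 0 0.3 0 0 0 -0.2"

```text
time: 11.5
position: [647.2, 193.7, 185.7]
eef_rot: [[-0.071, 0.998, -0.0], [0.998, 0.071, -0.0], [-0.0, -0.0, -1.0]]
force: [-0.5, 0.7, -0.5]
opening: 0.601
grip_force: 0.0
```

Emit:
step_arm:
  motion: "0 0 0 0 0 0 -0.2; 0 0 -1 0 0 0 -0.2; 0 0 -2.5 0 0 0 -0.2; 0 0 -5 0 0 0 -0.2; 0 0 -8 0 0 0 -1; 0 0 -8 0 0 0 -1; 0 0 -8 0 0 0 -1; 0 0 -8 0 0 0 -1; 0 0 -8 0 0 0 -1; 0 0 -8 0 0 0 -1"

```text
time: 12.33
position: [646.6, 193.7, 264.5]
eef_rot: [[-0.07, 0.998, -0.002], [0.998, 0.07, -0.0], [-0.0, -0.002, -1.0]]
force: [-0.1, 0.1, -0.2]
opening: 0.998
grip_force: 0.0
```

```bash
python3 - <<'E'
from h import *
go(434.5,-40.3,220,-14)
E
```

```text
t 12.33 pos [646.6 193.7 264.5] head 4.0 zdn [-0.002 -0.    -1.   ] F [-0.1  0.1 -0.2] open 87.8 grip 0.0
shift cm [-21.85 -22.8    4.5 ] len 31.9 az 18.0 q [0.12 0.54 1.43 0.   1.17 0.05]
```

Emit:
step_arm:
  motion: "-2.5 -2.6 0 0 0 3 -1; -5.2 -5.4 0 0 0 6 -1; -8 -8.3 0 0 0 9 -1; -10.8 -11.2 0 0 0 12 -1; -13.6 -14.2 0 0 0 15 -1; -16.4 -17.1 0 0 0 18 -1; -19.2 -20 1 0 0 18 -1; -21.4 -22.3 2.5 0 0 18 -1; -21.9 -22.8 4.5 0 0 18 -1; -21.9 -22.8 4.5 0 0 18 -0.7"

```text
time: 13.17
position: [432.1, -41.5, 217.5]
eef_rot: [[0.244, 0.97, -0.007], [0.97, -0.244, 0.002], [0.001, -0.007, -1.0]]
force: [-1.2, 0.5, -0.4]
opening: 0.945
grip_force: 0.0
```

Emit:
step_arm:
  motion: "0 0 0 0 0 0 -0.5; 0 0 0 0 0 0 -0.5; 0 0 1 0 0 0 -0.5; 0 0 2.5 0 0 0 -0.5; 0 0 3.5 0 0 0 -0.5; 0 0 4 0 0 0 -0.5; 0 0 4 0 0 0 -0.5; 0 0 4 0 0 0 -0.5; 0 0 4 0 0 0 -0.5; 0 0 4 0 0 0 -0.5"

```text
time: 14.0
position: [435.6, -40.8, 181.2]
eef_rot: [[0.241, 0.971, 0.001], [0.971, -0.241, -0.0], [-0.0, 0.001, -1.0]]
force: [0.4, 0.2, 1.0]
opening: 0.752
grip_force: 0.0
```

```bash
python3 - <<'E'
from h import *
go(434.5,-40.3,169.5,-14)
E
```

```text
t 14.0 pos [435.6 -40.8 181.2] head -13.9 zdn [ 0.001 -0.    -1.   ] F [0.4 0.2 1. ] open 66.2 grip 0.0
shift cm [ 0.03 -0.12  1.17] len 1.2 az 0.1 q [-0.37  0.24  2.08 -0.    0.82 -0.12]
```

Emit:
step_arm:
  motion: "0 0 0.6 0 0 0 -0.5; 0 0 1.1 0 0 0 -0.5; 0 0 1.1 0 0 0 -0.5; 0 0 1.1 0 0 0 1; 0 0 1.1 0 0 0 1; 0 0 1.1 0 0 0 1; 0 0 1.1 0 0 0 1; 0 0 1.1 0 0 0 1; 0 0 1.1 0 0 0 1; 0 0 1.1 0 0 0 1"
  force: 15

```text
time: 14.83
position: [435.3, -40.8, 169.8]
eef_rot: [[0.241, 0.97, 0.0], [0.97, -0.241, -0.0], [-0.0, 0.0, -1.0]]
force: [0.3, 0.7, 0.7]
opening: 0.474
grip_force: 15.0
```

```bash
python3 - <<'E'
from h import *
go(630,-206.5,220,0)
E
```

```text
t 14.83 pos [435.3 -40.8 169.8] head -14.0 zdn [ 0. -0. -1.] F [0.3 0.7 0.7] open 41.7 grip 15.0
shift cm [-11.38  22.9   -5.01] len 26.1 az -14.0 q [-0.37  0.26  2.08 -0.    0.79 -0.12]
```

Emit:
step_arm:
  motion: "0 0 -1.5 0 0 0 1; 0 0 -3.5 0 0 0 1; -1.2 2.4 -5 0 0 -2 1; -3.1 6.2 -5 0 0 -5 1; -5 10 -5 0 0 -8 1; -6.8 13.6 -5 0 0 -11 1; -8.6 17.3 -5 0 0 -14 1; -10.4 20.9 -5 0 0 -14 1; -11.4 22.9 -5 0 0 -14 1; -11.4 22.9 -5 0 0 -14 1"

```text
time: 15.67
position: [632.5, -210.2, 220.1]
eef_rot: [[0.001, 1.0, 0.004], [1.0, -0.001, -0.002], [-0.002, 0.004, -1.0]]
force: [-0.5, 0.3, -0.1]
opening: 0.474
grip_force: 15.0
```

Emit:
step_arm:
  motion: "0 0 1.5 0 0 0 1; 0 0 3 0 0 0 1; 0 0 3.8 0 0 0 1; 0 0 4.2 0 0 0 1; 0 0 4.3 0 0 0 1; 0 0 4.3 0 0 0 1; 0 0 4.3 0 0 0 1; 0 0 4.3 0 0 0 1; 0 0 4.3 0 0 0 1; 0 0 4.3 0 0 0 1"

```text
time: 16.5
position: [630.2, -206.7, 177.4]
eef_rot: [[-0.001, 1.0, 0.001], [1.0, 0.001, -0.001], [-0.001, 0.001, -1.0]]
force: [0.5, 0.5, -0.5]
opening: 0.476
grip_force: 15.0
```

```bash
python3 - <<'E'
from h import *
go(630,-206.5,174.5,0)
E
```

```text
t 16.5 pos [ 630.2 -206.7  177.4] head 0.0 zdn [ 0.001 -0.001 -1.   ] F [ 0.5  0.5 -0.5] open 41.9 grip 15.0
shift cm [ 0.02 -0.02  0.29] len 0.3 az 0.0 q [-0.5   0.63  1.49  0.    1.02 -0.5 ]
```

Emit:
step_arm:
  motion: "0 0 0.3 0 0 0 1; 0 0 0.3 0 0 0 1; 0 0 0.3 0 0 0 1; 0 0 0.3 0 0 0 0; 0 0 0.3 0 0 0 -0.3; 0 0 0.3 0 0 0 -0.3; 0 0 0.3 0 0 0 -0.3; 0 0 0.3 0 0 0 -0.3; 0 0 0.3 0 0 0 -0.3; 0 0 0.3 0 0 0 -0.3"

```text
time: 17.33
position: [629.9, -206.6, 173.7]
eef_rot: [[-0.001, 1.0, -0.0], [1.0, 0.001, 0.0], [0.0, -0.0, -1.0]]
force: [-0.2, -0.1, -0.3]
opening: 0.65
grip_force: 0.0
```

Emit:
step_arm:
  motion: "0 0 -1 0 0 0 -0.3; 0 0 -2.5 0 0 0 -0.3; 0 0 -5 0 0 0 -0.3; 0 0 -8 0 0 0 -1; 0 0 -8 0 0 0 -1; 0 0 -8 0 0 0 -1; 0 0 -8 0 0 0 -1; 0 0 -8 0 0 0 -1; 0 0 -8 0 0 0 -1; 0 0 -8 0 0 0 -1"

```text
time: 18.17
position: [629.5, -206.5, 252.5]
eef_rot: [[-0.001, 1.0, -0.002], [1.0, 0.001, 0.001], [0.001, -0.002, -1.0]]
force: [0.8, -1.0, 0.5]
opening: 0.995
grip_force: 0.0
```

```bash
python3 - <<'E'
from h import *
go(466,-417.5,220,-18.5)
E
```

```text
t 18.17 pos [ 629.5 -206.5  252.5] head 0.0 zdn [-0.002  0.001 -1.   ] F [ 0.8 -1.   0.5] open 87.5 grip 0.0
shift cm [-21.1  -16.36   3.26] len 26.9 az 18.5 q [-0.5   0.53  1.47 -0.    1.14 -0.5 ]
```

```bash
python3 - <<'E'
from h import *
for n in("top","scene"):
    d=np.load(f"{n}0.npy"); v,u=np.mgrid[:384,:512]; W=world(n,np.c_[u.ravel(),v.ravel()],d.ravel())
    m=(d.ravel()>0)&(abs(W[:,0]-610)<100)&(abs(W[:,1]+425)<85)&(W[:,2]>25)
    P=W[m]; print(n,len(P),"min",np.percentile(P,1,axis=0).round(),"max",np.percentile(P,99,axis=0).round())
E
```

```text
top 843 min [ 605. -448.   27.] max [ 671. -386.  153.]
scene 1468 min [ 624. -454.   27.] max [ 682. -389.  153.]
```

Emit:
step_arm:
  motion: "-1 -3 0 0 0 2 -1; -3 -6 0 0 0 4 -1; -5.5 -9 0 0 0 6 -1; -8.2 -12 0 0 0 9 -1; -11.2 -14.5 0 0 0 12 -1; -14.5 -16 0 0 0 15 -1; -18 -16.4 1 0 0 18.5 -1; -20.5 -16.4 2.2 0 0 18.5 -1; -21.1 -16.4 3.2 0 0 18.5 -0.7; -21.1 -16.4 3.2 0 0 18.5 -0.5"

```text
time: 19.0
position: [464.8, -418.6, 218.8]
eef_rot: [[0.319, 0.948, -0.002], [0.948, -0.319, 0.003], [0.002, -0.003, -1.0]]
force: [0.0, 0.0, -0.5]
opening: 0.874
grip_force: 0.0
```

Emit:
step_arm:
  motion: "0 0 0 0 0 0 -0.5; 0 0 0 0 0 0 -0.5; 0 0 1 0 0 0 -0.5; 0 0 2.5 0 0 0 -0.5; 0 0 3.5 0 0 0 -0.5; 0 0 4 0 0 0 -0.5; 0 0 4 0 0 0 -0.5; 0 0 4 0 0 0 -0.5; 0 0 4 0 0 0 -0.5; 0 0 4 0 0 0 -0.5"

```text
time: 19.83
position: [466.4, -418.0, 182.5]
eef_rot: [[0.316, 0.949, 0.001], [0.949, -0.316, -0.001], [-0.001, 0.001, -1.0]]
force: [0.0, 1.4, 0.1]
opening: 0.746
grip_force: 0.0
```

```bash
python3 - <<'E'
from h import *
go(466,-417.5,169.8,-18.5)
E
```

```text
t 19.83 pos [ 466.4 -418.   182.5] head -18.4 zdn [ 0.001 -0.001 -1.   ] F [0.  1.4 0.1] open 65.7 grip 0.0
shift cm [ 0.04 -0.06  1.27] len 1.3 az 0.1 q [-0.92  0.56  1.59  0.    0.98 -0.6 ]
```

Emit:
step_arm:
  motion: "0 0 0.6 0 0 0 -0.5; 0 0 1.2 0 0 0 -0.5; 0 0 1.2 0 0 0 -0.5; 0 0 1.2 0 0 0 1; 0 0 1.2 0 0 0 1; 0 0 1.2 0 0 0 1; 0 0 1.2 0 0 0 1; 0 0 1.2 0 0 0 1; 0 0 1.2 0 0 0 1; 0 0 1.2 0 0 0 1"
  force: 15

```text
time: 20.67
position: [466.2, -417.8, 169.9]
eef_rot: [[0.317, 0.949, 0.0], [0.949, -0.317, -0.0], [-0.0, 0.0, -1.0]]
force: [-0.1, 0.1, 1.1]
opening: 0.478
grip_force: 15.0
```

```bash
python3 - <<'E'
from h import *
go(630,-282.5,220,0)
E
```

```text
t 20.67 pos [ 466.2 -417.8  169.9] head -18.5 zdn [ 0. -0. -1.] F [-0.1  0.1  1.1] open 42.1 grip 15.0
shift cm [18.02 11.26 -5.01] len 21.8 az -18.5 q [-0.92  0.58  1.6  -0.    0.96 -0.6 ]
```

Emit:
step_arm:
  motion: "0 0 -1.5 0 0 0 1; 0.5 0 -3.5 0 0 -2 1; 3 0 -5 0 0 -4 1; 6.5 0.4 -5 0 0 -7 1; 9.8 1 -5 0 0 -10 1; 12 3 -5 0 0 -13 1; 14 5.5 -5 0 0 -16 1; 16 8.5 -5 0 0 -18.5 1; 18 11.3 -5 0 0 -18.5 1; 18 11.3 -5 0 0 -18.5 1"

```text
time: 21.5
position: [635.0, -280.3, 221.7]
eef_rot: [[-0.005, 1.0, 0.005], [1.0, 0.005, -0.001], [-0.001, 0.005, -1.0]]
force: [-0.0, 1.1, -0.0]
opening: 0.476
grip_force: 15.0
```

Emit:
step_arm:
  motion: "0 0 1.5 0 0 0 1; 0 0 3 0 0 0 1; 0 0 3.8 0 0 0 1; 0 0 4.2 0 0 0 1; 0 0 4.3 0 0 0 1; 0 0 4.3 0 0 0 1; 0 0 4.3 0 0 0 1; 0 0 4.3 0 0 0 1; 0 0 4.3 0 0 0 1; 0 0 4.3 0 0 0 1"

```text
time: 22.33
position: [630.5, -283.0, 177.4]
eef_rot: [[-0.001, 1.0, 0.001], [1.0, 0.001, -0.001], [-0.001, 0.001, -1.0]]
force: [0.3, -0.0, -0.2]
opening: 0.473
grip_force: 15.0
```

```bash
python3 - <<'E'
from h import *
go(630,-282.5,174.5,0)
E
```

```text
t 22.33 pos [ 630.5 -283.   177.4] head 0.0 zdn [ 0.001 -0.001 -1.   ] F [ 0.3 -0.  -0.2] open 41.7 grip 15.0
shift cm [ 0.05 -0.05  0.29] len 0.3 az 0.0 q [-0.59  0.68  1.41 -0.    1.05 -0.59]
```

Emit:
step_arm:
  motion: "0 0 0.3 0 0 0 1; 0 0 0.3 0 0 0 1; 0 0 0.3 0 0 0 1; 0 0 0.3 0 0 0 0; 0 0 0.3 0 0 0 -0.3; 0 0 0.3 0 0 0 -0.3; 0 0 0.3 0 0 0 -0.3; 0 0 0.3 0 0 0 -0.3; 0 0 0.3 0 0 0 -0.3; 0 0 0.3 0 0 0 -0.3"

```text
time: 23.17
position: [630.3, -282.8, 173.7]
eef_rot: [[-0.001, 1.0, -0.0], [1.0, 0.001, 0.0], [0.0, -0.0, -1.0]]
force: [-1.1, 0.8, -0.3]
opening: 0.648
grip_force: 0.0
```

Emit:
step_arm:
  motion: "0 0 -1 0 0 0 -0.3; 0 0 -2.5 0 0 0 -0.3; 0 0 -5 0 0 0 -0.3; 0 0 -8 0 0 0 -0.6; 0 0 -8 0 0 0 -0.6; 0 0 -8 0 0 0 -0.6; 0 0 -8 0 0 0 -0.6; 0 0 -8 0 0 0 -0.6; 0 0 -8 0 0 0 -0.6; 0 0 -8 0 0 0 -0.6"

```text
time: 24.0
position: [629.9, -282.6, 252.5]
eef_rot: [[-0.001, 1.0, -0.002], [1.0, 0.001, 0.001], [0.001, -0.002, -1.0]]
force: [-0.3, -0.5, -0.1]
opening: 0.797
grip_force: 0.0
```

```bash
python3 - <<'E'
from h import *
go(427.5,-304,220,25)
E
```

```text
t 24.0 pos [ 629.9 -282.6  252.5] head 0.0 zdn [-0.002  0.001 -1.   ] F [-0.3 -0.5 -0.1] open 70.2 grip 0.0
shift cm [ -2.13 -20.23   3.28] len 20.6 az -25.0 q [-0.59  0.58  1.39 -0.    1.17 -0.59]
```

Emit:
step_arm:
  motion: "-0.2 -2.5 0 0 0 -4 -0.6; -0.5 -6 0 0 0 -8 -0.6; -0.9 -9.5 0 0 0 -12 -0.6; -1.3 -13 0 0 0 -16 -0.6; -1.7 -16.5 1 0 0 -20 -0.6; -2 -19 2 0 0 -24 -0.6; -2.1 -20.2 3.2 0 0 -25 -0.6; -2.1 -20.2 3.2 0 0 -25 -0.6; -2.1 -20.2 3.2 0 0 -25 -0.6; -2.1 -20.2 3.2 0 0 -25 -0.6"

```text
time: 24.83
position: [429.2, -304.3, 222.2]
eef_rot: [[-0.423, 0.906, 0.001], [0.906, 0.423, -0.001], [-0.001, 0.001, -1.0]]
force: [0.5, -0.3, -0.6]
opening: 0.8
grip_force: 0.0
```

Emit:
step_arm:
  motion: "0 0 1 0 0 0 -0.5; 0 0 2.5 0 0 0 -0.5; 0 0 3.5 0 0 0 -0.5; 0 0 4 0 0 0 -0.5; 0 0 4 0 0 0 -0.5; 0 0 4 0 0 0 -0.5; 0 0 4 0 0 0 -0.5; 0 0 4 0 0 0 -0.5; 0 0 4 0 0 0 -0.5; 0 0 4 0 0 0 -0.5"

```text
time: 25.67
position: [428.5, -304.2, 182.2]
eef_rot: [[-0.423, 0.906, 0.001], [0.906, 0.423, -0.001], [-0.001, 0.0, -1.0]]
force: [-0.2, 0.5, 0.4]
opening: 0.754
grip_force: 0.0
```

```bash
python3 - <<'E'
from h import *
go(427.5,-304,170.5,25)
E
```

```text
t 25.67 pos [ 428.5 -304.2  182.2] head 25.0 zdn [ 0.001 -0.001 -1.   ] F [-0.2  0.5  0.4] open 66.3 grip 0.0
shift cm [ 0.06 -0.08  1.17] len 1.2 az 0.0 q [-0.84  0.39  1.86  0.    0.89 -1.28]
```

Emit:
step_arm:
  motion: "0 0 0.6 0 0 0 -0.5; 0 0 1.1 0 0 0 -0.5; 0 0 1.1 0 0 0 -0.3; 0 0 1.1 0 0 0 1; 0 0 1.1 0 0 0 1; 0 0 1.1 0 0 0 1; 0 0 1.1 0 0 0 1; 0 0 1.1 0 0 0 1; 0 0 1.1 0 0 0 1; 0 0 1.1 0 0 0 1"
  force: 30

```text
time: 26.5
position: [428.3, -304.0, 170.8]
eef_rot: [[-0.423, 0.906, -0.0], [0.906, 0.423, -0.0], [-0.0, -0.0, -1.0]]
force: [0.5, 0.5, 1.1]
opening: 0.311
grip_force: 30.0
```

```bash
python3 - <<'E'
from h import *
go(642,-1.5,230,2.7)
E
```

```text
t 26.5 pos [ 428.3 -304.   170.8] head 25.1 zdn [-0. -0. -1.] F [0.5 0.5 1.1] open 27.4 grip 30.0
shift cm [18.35 32.17 -5.92] len 37.5 az 22.4 q [-0.84  0.41  1.86 -0.    0.87 -1.28]
```

Boss gripped (about 28 mm). Carrying it to the yellow tray.

Emit:
step_arm:
  motion: "0 0 -1.5 0 0 0 1; 0 0 -3.5 0 0 0 1; 1 1.8 -5.5 0 0 2 1; 2.8 5 -6 0 0 5 1; 4.6 8 -6 0 0 8 1; 6.4 11.2 -6 0 0 11 1; 8.2 14.4 -6 0 0 14 1; 10 17.5 -6 0 0 17 1; 11.8 20.7 -6 0 0 20 1; 13.6 23.8 -6 0 0 22.4 1"

```text
time: 27.33
position: [587.0, -78.2, 230.5]
eef_rot: [[-0.044, 0.999, -0.0], [0.999, 0.044, 0.0], [0.0, -0.0, -1.0]]
force: [-0.3, -0.7, -2.0]
opening: 0.315
grip_force: 30.0
```

Emit:
step_arm:
  motion: "0 0 0 0 0 0 1; 0 0 0 0 0 0 1; 0 0 0 0 0 0 1; 0 0 0 0 0 0 1; 0 0 0 0 0 0 1; 0 0 0 0 0 0 1; 0 0 0 0 0 0 1; 0 0 0 0 0 0 1; 0 0 0 0 0 0 1; 0 0 0 0 0 0 1"

```text
time: 28.17
position: [586.3, -80.2, 230.8]
eef_rot: [[-0.046, 0.999, 0.0], [0.999, 0.046, -0.0], [-0.0, 0.0, -1.0]]
force: [-0.2, 0.1, -1.2]
opening: 0.313
grip_force: 30.0
```

```bash
python3 - <<'E'
from h import *
go(642,-1.5,178,2.7)
E
```

```text
t 28.17 pos [586.3 -80.2 230.8] head 2.6 zdn [ 0. -0. -1.] F [-0.2  0.1 -1.2] open 27.5 grip 30.0
shift cm [7.61 5.92 5.28] len 11.0 az -0.1 q [-0.34  0.43  1.68 -0.    1.03 -0.38]
```

Emit:
step_arm:
  motion: "2.5 1.9 0 0 0 0 1; 5 3.9 0 0 0 0 1; 7 5.4 0 0 0 0 1; 7.6 5.9 0.5 0 0 0 1; 7.6 5.9 1.5 0 0 0 1; 7.6 5.9 3 0 0 0 1; 7.6 5.9 4.3 0 0 0 1; 7.6 5.9 5.2 0 0 0 1; 7.6 5.9 5.2 0 0 0 1; 7.6 5.9 5.2 0 0 0 1"

```text
time: 29.0
position: [641.1, -2.2, 177.4]
eef_rot: [[-0.045, 0.999, -0.002], [0.999, 0.045, 0.0], [0.0, -0.002, -1.0]]
force: [-0.1, 0.1, -1.1]
opening: 0.314
grip_force: 30.0
```

Emit:
step_arm:
  motion: "0 0 0 0 0 0 1; 0 0 0 0 0 0 1; 0 0 0 0 0 0 1; 0 0 0 0 0 0 1; 0 0 0 0 0 0 1; 0 0 0 0 0 0 1; 0 0 0 0 0 0 1; 0 0 0 0 0 0 1; 0 0 0 0 0 0 1; 0 0 0 0 0 0 1"

```text
time: 29.83
position: [641.8, -1.3, 178.7]
eef_rot: [[-0.046, 0.999, -0.0], [0.999, 0.046, 0.0], [0.0, -0.0, -1.0]]
force: [-0.3, 0.2, -1.2]
opening: 0.315
grip_force: 30.0
```

```bash
python3 - <<'E'
from h import *
go(642,-1.5,175.3,2.7)
E
```

```text
t 29.83 pos [641.8  -1.3 178.7] head 2.6 zdn [-0.  0. -1.] F [-0.3  0.2 -1.2] open 27.7 grip 30.0
shift cm [-0.02  0.02  0.34] len 0.3 az -0.1 q [-0.19  0.6   1.55  0.    0.99 -0.23]
```

Emit:
step_arm:
  motion: "0 0 0.3 0 0 0 1; 0 0 0.3 0 0 0 1; 0 0 0.3 0 0 0 1; 0 0 0.3 0 0 0 0.2; 0 0 0.3 0 0 0 0; 0 0 0.3 0 0 0 -0.1; 0 0 0.3 0 0 0 -0.1; 0 0 0.3 0 0 0 -0.1; 0 0 0.3 0 0 0 -0.1; 0 0 0.3 0 0 0 -0.1"

```text
time: 30.67
position: [641.8, -1.4, 175.8]
eef_rot: [[-0.046, 0.999, 0.0], [0.999, 0.046, -0.0], [-0.0, 0.0, -1.0]]
force: [0.0, -0.9, -0.1]
opening: 0.545
grip_force: 0.0
```

Emit:
step_arm:
  motion: "0 0 -1 0 0 0 -0.1; 0 0 -2.5 0 0 0 -0.1; 0 0 -5 0 0 0 -0.1; 0 0 -8 0 0 0 -0.1; 0 -4 -10 0 0 0 -0.1; 0 -8 -12 0 0 0 -0.1; 0 -12 -14 0 0 0 -0.1; 0 -16 -16 0 0 0 -0.1; 0 -20 -16 0 0 0 -0.1; 0 -22 -16 0 0 0 -0.1"

```text
time: 31.5
position: [419.9, -11.3, 338.2]
eef_rot: [[-0.047, 0.999, 0.004], [0.999, 0.047, -0.001], [-0.002, 0.004, -1.0]]
force: [-0.0, 0.2, 0.2]
opening: 0.548
grip_force: 0.0
```

```bash
python3 - <<'E'
from h import *
st()
for n in("top","scene"):
    p,d=bot.grab_frame(n); cv2.imwrite(f"pics/{n}9.png",p)
p=cv2.imread("pics/scene9.png")
cv2.imwrite("pics/end.png",cv2.resize(p[110:290,60:460],None,fx=2,fy=2,interpolation=cv2.INTER_CUBIC))
E
```

```text
t 31.5 pos [419.9 -11.3 338.2] head 2.7 zdn [ 0.004 -0.001 -1.   ] F [-0.   0.2  0.2] open 48.2 grip 0.0
```

View pics/end.png

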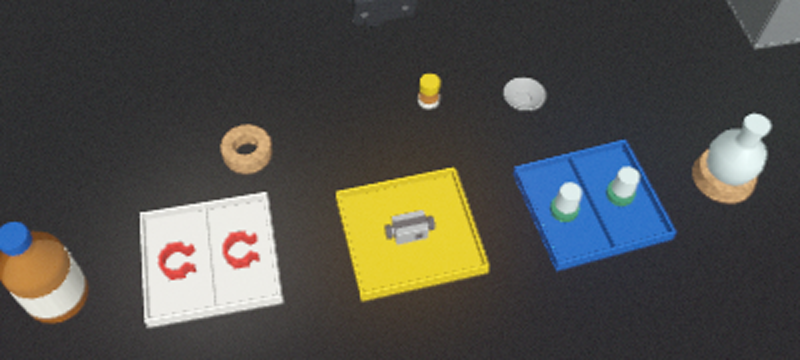

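The picture shows one clip in each white bay (178,260 and 240,250), the boss head flat in the yellow tray (410,228), and one upright stopper in each blue bay (566,203 and 624,187). The vial and flask are unmoved.

```bash
python3 -c "
from rig import bot
print(bot.finish_job())"
```

```text
the job is handed in; nothing more can be done
None
```

I put all five fittings in their trays, left the vial and flask undisturbed, and handed the job in at about 32 s; the hand-in did not report a verdict.

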